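# Slide a heavy battery box home into its charging dock and close the keeper

## Robot

A 6-joint arm with a two-finger parallel gripper is mounted at the origin on a cart in front of the work surface, level with it; the furniture and walls round the work are solid. World frame = base frame: x ahead of the robot, y to its left, z up, the work surface at z = 0. Lengths are in m, angles in degrees, forces in N, time in s.
With the tool pointing down it reaches from about 0.4 to 0.825 m from the base axis. Payload 7 kg.
Tool frame: the origin (TCP) lies between the finger pads; the fingertips stand 11 mm ahead of it and the grasp point (between the pads) lies 8 mm behind it; z points along the fingers, y is the direction in which the jaws open and shut (so a half turn about z gives the same grasp; the last joint's range is limited). The gripper opens to 88 mm and grips with 3 to 60 N. Pads are 19 mm wide; open, the fingers measure 130 mm over their backs; the gripper's body (78 mm by 193 mm) begins 47 mm behind the grasp point.
Start: joints at [85.72, 20.546, 0.682, 0, -70.136, -16.507], TCP at [0.24, 0.631, 0.238] pointing down, gripper open.
Joint ranges: [-176.03, 176.03], [-82.01, 121.73], [-58.28, 71.71], [-173.87, 95.51], [-174.79, -0.11], [-173.66, 173.66]. Speed limits (degrees/s): [136.94, 136.94, 172.46, 180, 180, 180].

## Interface

Orientations are given as [roll, pitch, yaw] about the fixed x, y, z axes, in that order (R = Rz(yaw) Ry(pitch) Rx(roll)).
In Python, from plant import r gives the robot as it stands.
- The arm moves only by the shell command python3 -m inch 'ROWS' [OPENING] [FORCE]. ROWS is JSON, a list of rows, each an object of numbers: "x", "y", "z": the shift along the tool's x, y, z as a fraction of full scale; "yaw": the turn about the tool's z as a fraction of full scale. In form: [{"x": .., "y": .., "z": .., "yaw": ..}, ...]. A call has 1 to 5 rows; each row shifts and turns the pose as measured when the row begins, along the tool's axes as they then stand; what a row does not reach is not made up. Full scale, the value 1, is 0.025 m for a shift and 4 degrees for a turn. A row lasts 1/12 s, in which the tool goes at most 41.7 mm and 7.16 degrees, less where a joint would pass 70% of its speed; a pose out of reach is approached as far as the arm can. A call with a number of a shift or a turn outside -1 to 1 is refused whole. A call with a gripper value outside its range is refused whole. OPENING is the opening, from -1 (shut) to 1 (fully open), set as the call begins (- or left out, the last holds). The fingers move at their own pace and stop on an object; FORCE is the grip in N (left out, the last holds). Time passes only in rows, so rows that do not move let the fingers close. It gives the time, the measured TCP pose, the force and the opening at its end, in the units of the state.
- r.get_state(): the state, without advancing time (a new reading comes with each control period).
- r.capture(name): name is "scene" or "top" or "wrist"; returns (picture, depth): 420x560x3 uint8, red, green, blue; 420x560 float32, m along the optical axis (not along the pixel's ray), 0 where there is no reading.
- r.camera_info(name): a dict with "mtx" (3x3 intrinsics, pixels), "k1" (the pictures are not rectified: a ray, as slopes to the right and down, at radius r is drawn at 1 + k1 r^2 times it, then the intrinsics apply), "pose" (4x4, takes a point from camera to world coordinates). Camera axes: x right, y down, z forward; pixel columns grow to the right and rows downward; lengths in m; the calibration is good to about 2 mm. A picture is of the moment at which its call begins: read the wrist's pose just before it. camera_info takes no time and is no camera call; for the wrist camera it gives the pose at the moment of the call.
- r.close_job(): hands the job in, once; it reports no verdict.
The state is a dict: "time_s": time; "joints": joint angles; "qd": joint speeds; "joint_torque": joint torques, N m; "tcp_pos": TCP position; "eef_rot": TCP orientation; "contact_force": force on the tool from outside, world axes, zero at the start; "moment": the same for the moment, N m; "gripper_width": finger opening in m.
Only numpy, scipy, OpenCV 4.12 (cv2) and the standard library are available. Lean on these libraries where they do the work, as an engineer would, in place of code of your own. Each camera call takes 0.05 s, during which the arm holds its last target. There are 200 camera calls.

## Task

Push the heavy battery box along the bench, low down near its base so that it slides without tipping, squarely into the charging dock until it rests against the back stop and the sprung contacts are pressed in; do not lift it. Then push the dock's keeper bar round by its knob until it lies fully closed across the mouth behind the box. Leave the other things on the bench where they stand.

Things in the scene. Friction and masses are not known exactly. Their poses are not given: they have to be found in the camera images.
- battery: Heavy loose battery box: upright grey block with black lid and wire handle folded flat on top; all faces flat. 48 mm deep (its x), 72 wide (y), 92 high (97 with handle), about 0.8 kg, friction on the bench 0.48 to 0.72; pushed above about 33 mm it can tip. Origin: centre of underside; +x to its rear face (brass plates), which enters the dock first. Starts in front of the dock, off its line by up to 35 mm and 0.3 rad.
- dock: Charging dock fixed to the bench: U-shaped frame without floor (the box slides on the bench). Origin on the bench; x points from the mouth to the back stop, y left, z up. Slick black guide rails, 28 mm high, leave a channel 78 mm wide from x = -20 mm to the back stop's face at x = +20 mm; before it they flare to 97 mm at x = -46 mm. Round posts, radius 10 mm, at x = -36, y = 61 and -61 mm, 28 mm high.
- dock_home (a point): Point on the bench in the dock, axes as the dock's, where the box's origin lies when the box is home against the back stop; 4 mm before the dock's origin. The box's front face is then 24 mm before this point. The back stop is a grey block 102 mm wide, 46 mm high; the right-hand post bears a steel catch lug up to 42 mm high behind the closed keeper bar.
- contact (a joint): The two sprung brass contacts in the back stop's face: travel in m, 0 = free (6.5 mm proud of the face), 0.0065 when the box rests against the back stop. The springs give about 1 N in all, less than the box's friction, so the box stays where it is left.
- keeper (a joint): Angle in rad of the keeper, a level steel bar 10 mm wide, 31 to 39 mm above the bench, on an upright pivot. In the dock's frame it points from the pivot (joint + 2.112) rad from +x towards +y: near 0 it stands open to the left front; it swings anticlockwise seen from above to its stop at 2.6, closed along -y across the mouth, 3 mm before the front face of a box at home. 0.5 N at the knob moves it; it stays.
- keeper_pivot (a point): The keeper bar's upright pivot axis, on the dock's left-hand post (dock frame x = -36 mm, y = 61 mm), 35 mm above the bench. Axes as the dock's.
- keeper_knob (a point): Centre of the upright round black knob near the free end of the keeper bar, 119 mm from the pivot. The knob is 15 mm in diameter and reaches from 43 to 69 mm above the bench; this point is at 56 mm.
- power_brick: Bystander: black power adapter, 46 x 106 mm, 30 mm high, lying to the right of the dock. Origin at the centre of its underside.
- sample_jar_1: Bystander: sample jar, 50 mm in diameter, 78 mm high, standing to the right in front of the dock. Origin at the centre of its underside.
- sample_jar_2: Bystander: smaller sample jar, 44 mm in diameter, 69 mm high, standing to the left of the dock. Origin at the centre of its underside.
- pipe_ring_1: Bystander: short black ring of pipe, 45 x 33 mm, 45 mm high, lying on its side to the left of the dock. Origin at the centre of its underside.
- marker_black: Bystander: black-capped marker, 138 mm long, 18 mm high, lying to the left. Origin at the middle of its underside.
- weight_case: Bystander: wooden case, 74 x 130 mm, 43 mm high, standing to the right. Origin at the centre of its underside.
There are look-alikes about, which are no part of the job. What is meant by the battery is not blue or pink, and is the smaller of those in its own colour.

How it is judged (in metres and radians):
On the way, in this order (a step that is already met when the one before it is completed fails the run):
1. the battery box has been slid upright into the dock, to within about 16 mm of the back stop (x of battery in the frame of dock between -0.02 and 0.004 m and y of battery in the frame of dock between -0.007 and 0.007 m and angle between the x axis of battery and the x axis of dock, either way round below 0.12 rad and angle between battery's own z axis and vertical below 0.06 rad), for 0.05 s.
2. the keeper bar is closed across the mouth (value of joint keeper above 2.5 rad), for 0.1 s.
At the end, for the whole second after the job is handed in: The battery box stands upright in the dock within about 6 mm of the back stop, between the rails and square to within 0.12 rad, with the sprung contacts pressed in at least 2.5 mm; the keeper bar is closed to within 0.12 rad of its stop; all at rest (x of battery in the frame of dock between -0.0105 and 0.004 m and y of battery in the frame of dock between -0.007 and 0.007 m and angle between the x axis of battery and the x axis of dock, either way round below 0.12 rad and angle between battery's own z axis and vertical below 0.06 rad and value of joint contact above 0.0025 m and value of joint keeper above 2.48 rad and linear speed of battery below 0.01 m/s); the robot touches nothing.
It fails at once if the battery box is tipped by more than about 11 degrees (angle between battery's own z axis and vertical above 0.2 rad).
It fails at once if the battery box is lifted off the bench (height (world z) of battery above 0.01 m).
It fails at once if one of the other things (the black power adapter, the larger sample jar, the smaller sample jar, the pipe ring, the marker, the wooden weight case) is moved by more than 30 mm (distance of any of power_brick, sample_jar_1, sample_jar_2, pipe_ring_1, marker_black, weight_case from where it was at the start of the episode above 0.03 m).
It fails at once if a sample jar is knocked over (angle between any of sample_jar_1, sample_jar_2's own z axis and vertical above 0.5 rad).
It also fails if it takes over 67 s, if anything falls off the work surface, if the arm or the gripper's body presses on something with over 40 N, if the wrist force passes 120 N, or if a joint passes its speed limit or range.

## Working session

There is one attempt and no reset: what is moved stays moved. The work goes in short steps, Python scripts to look and compute and a shell command to move; the robot and the scene stay as the last step left them, time stands still between calls to the robot, and variables do not carry over. Pictures are saved under pics/ and viewed, about 8 in all and at most 12, crops included, and the job is handed in when it is done.

```bash
ls; mkdir -p pics
cat > h.py <<'E'
import numpy as np, cv2
from plant import r
def snap(n,f):
    i=r.camera_info(n); p,d=r.capture(n)
    np.savez(''+f+'.npz',d=d,p=p,mtx=i['mtx'],k1=i['k1'],pose=i['pose'])
    cv2.imwrite(f'pics/{f}.png',p[:,:,::-1]); return p,d
def load(f): return np.load(''+f+'.npz')
def world(f,u,v,z=None):
    """pixel -> world; by depth, or on plane z"""
    q=load(f);M=q['mtx'];k=float(q['k1']);P=q['pose']
    xd=(u-M[0,2])/M[0,0]; yd=(v-M[1,2])/M[1,1]
    x,y=xd,yd
    for _ in range(20):
        s=1+k*(x*x+y*y); x,y=xd/s,yd/s
    ray=P[:3,:3]@np.array([x,y,1.0]); o=P[:3,3]
    t=q['d'][int(round(v)),int(round(u))] if z is None else (z-o[2])/ray[2]
    return o+t*ray
def proj(f,p):
    q=load(f);M=q['mtx'];k=float(q['k1']);P=q['pose']
    c=P[:3,:3].T@(np.asarray(p)-P[:3,3]); x,y=c[:2]/c[2]; s=1+k*(x*x+y*y)
    return M[0,0]*x*s+M[0,2],M[1,1]*y*s+M[1,2]
E
python3 - <<'E'
from h import *
for n in("top","scene"):
    p,d=snap(n,n+'0'); print(n,load(n+'0')['pose'].round(3).tolist())
print(r.get_state())
E
```

```text
pics
top [[-0.125, -0.969, 0.215, 0.32], [-0.992, 0.123, -0.024, -0.056], [-0.003, -0.216, -0.976, 1.254], [0.0, 0.0, 0.0, 1.0]]
scene [[0.579, -0.531, 0.619, -0.227], [-0.815, -0.389, 0.429, -0.646], [0.013, -0.753, -0.658, 0.939], [0.0, 0.0, 0.0, 1.0]]
{'time_s': 0.1, 'joints': array([ 8.57204046e+01,  2.05863636e+01,  6.37952580e-01, -1.80804873e-02,
       -7.01358192e+01, -1.65081084e+01]), 'qd': array([-0.08384161, -0.13025614,  0.06638638,  0.01856712, -0.0129727 ,
       -0.03212966]), 'joint_torque': array([-2.18770117e-03, -5.84161091e+01,  2.93751186e+01,  7.01554924e+00,
        1.02102119e-02, -5.45111766e-05]), 'tcp_pos': array([0.23941997, 0.63064978, 0.23671807]), 'eef_rot': array([ 1.79914412e+02, -7.63926271e-03, -2.07938542e+01]), 'contact_force': array([-0.69609833,  0.47193054, -0.41347585]), 'moment': array([-0.0313795 , -0.01573122, -0.00088863]), 'gripper_width': 0.08776254409229711}
```

View pics/top0.png

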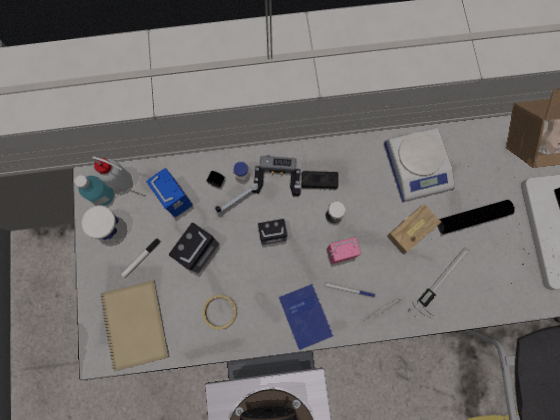

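View pics/scene0.png

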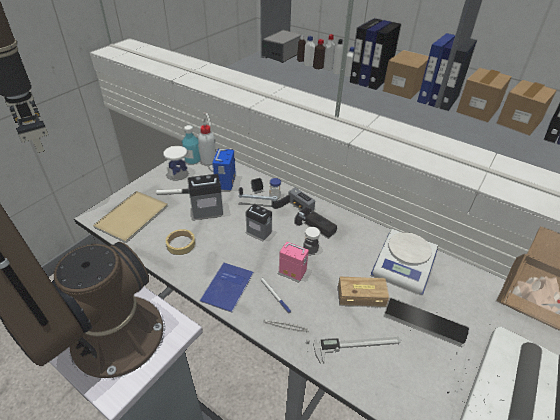

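The candidates in the top view are the larger grey box (193,247), the smaller grey box (272,231), a blue one (169,192) and a pink one (344,250). The smaller grey box at (272,231) fits the description and stands in front of the dock (278,172). The keeper bar is open to the left, with its knob near (219,210). I'll confirm this in an enlarged crop.

Run:
```python
from h import *
p=load('top0')['p'][140:260,200:360,::-1]
cv2.imwrite('pics/crop1.png',cv2.resize(p,(800,600),interpolation=cv2.INTER_CUBIC))
for n,(u,v) in dict(lid=(272,227),stop=(278,161),postL=(257,188),postR=(297,190),knob=(219,210),jar1=(337,209),jar2=(241,168),brick=(320,180)).items(): print(n,world('top0',u,v).round(3))
```

```text
lid [ 0.529 -0.067  0.094]
stop [ 0.723 -0.108  0.048]
postL [ 0.655 -0.04   0.038]
postR [ 0.637 -0.151  0.029]
knob [0.598 0.069 0.067]
jar1 [ 0.558 -0.247  0.079]
jar2 [ 0.709 -0.003  0.068]
brick [ 0.657 -0.219  0.033]
```

View pics/crop1.png

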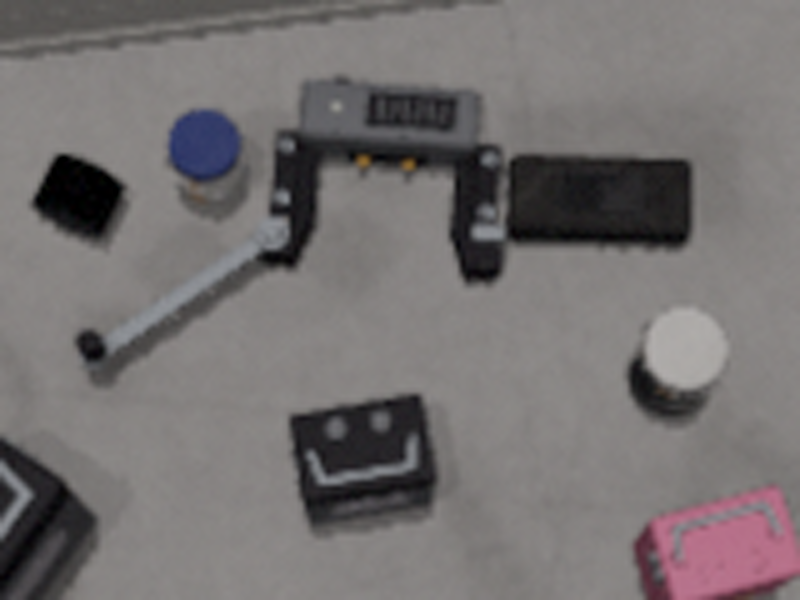

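Run:
```python
from h import *
w=lambda u,v,z: world('top0',200+(u+.5)/5-.5,140+(v+.5)/5-.5,z)[:2]
L1,L2,R1,R2=[w(*a,.03) for a in((287,145),(282,198),(490,158),(487,212))]
d=lambda a: np.degrees(np.arctan2(a[1],a[0]))
print('screws',L1,L2,R1,R2,'ang axis',d(L1-L2),d(R1-R2),d(L1-R1)-90,d(L2-R2)-90)
s=[w(*a,.046) for a in((303,82),(480,92),(478,155),(300,133))];print('stop',np.round(s,4).tolist(),np.linalg.norm(s[0]-s[1]),d(s[0]-s[1])-90,d(s[3]-s[2])-90)
pv=w(272,232,.039);kn=w(92,345,.069);print('pivot',pv,'knob',kn,np.linalg.norm(pv-kn),d(kn-pv)-np.degrees(2.112))
b=[w(*a,.092) for a in((291,415),(418,396),(435,480),(303,502))];print('lid',np.round(b,4).tolist(),np.mean(b,0),[np.linalg.norm(b[i]-b[i-1]) for i in range(4)],d(b[0]-b[1])-90,d(b[3]-b[2])-90,d(b[0]-b[3]),d(b[1]-b[2]))
print('home knob right / lug',w(487,232,.042))
# depth points
q=load('top0')
pts=np.array([[*world('top0',u,v),u,v] for u in range(240,310) for v in range(150,250) if q['d'][v,u]>0])
t=pts[(pts[:,2]>.085)&(pts[:,2]<.11)]
print(len(t),t[:,:3].mean(0),cv2.minAreaRect(t[:,:2].astype(np.float32)*1000))
t=pts[(pts[:,2]>.042)&(pts[:,2]<.055)&(pts[:,0]>.68)]
print(len(t),t[:,:3].mean(0),cv2.minAreaRect(t[:,:2].astype(np.float32)*1000))
```

```text
screws [ 0.71363313 -0.04636235] [ 0.68273285 -0.03990588] [ 0.69136019 -0.16027858] [ 0.65990365 -0.15426445] ang axis -11.801896369759218 -10.823685981034094 -11.06292569424376 -11.289449316805289
stop [[0.7445, -0.0598], [0.7259, -0.1586], [0.6891, -0.1525], [0.7146, -0.0546]] 0.10049995790483389 -10.641401784759168 -14.599354082572006
pivot [ 0.6610412  -0.03216009] knob [0.60185692 0.07134052] 0.11922732794062377 -1.2466675498667854
lid [[0.5455, -0.0317], [0.5472, -0.0995], [0.5016, -0.1026], [0.4987, -0.0325]] [ 0.52325991 -0.06657022] [np.float64(0.046793753939393085), np.float64(0.06780002183927895), np.float64(0.045733472387115774), np.float64(0.0700726996331947)] 1.4545865946999754 2.3535701541865706 1.0351392675224056 3.862576414746365
home knob right / lug [ 0.64504013 -0.15172724]
491 [ 0.52187104 -0.06759109  0.09305815] ((522.2385864257812, -67.20518493652344), (48.72763442993164, 72.6548843383789), 3.357759475708008)
420 [ 0.71787503 -0.10595018  0.04673431] ((719.2413330078125, -87.11798095703125), (138.16090393066406, 49.42166519165039), 88.37857055664062)
```

The crop confirms it: the small grey box (crop about 365,455) has a black lid and folded handle. It stands in front of the dock, whose brass contacts are at crop (363,162) and (409,165). From the fit, dock yaw is about -11.1° with its origin at about (0.6845, -0.0994). The box is about 165 mm in front of that, roughly on the line, and turned about +14°. I'll stage behind it with the tool yaw set to the dock's.

```bash
A='[{"x":1,"y":1},{"x":1,"y":1},{"x":1,"y":1},{"x":1,"y":1},{"x":1,"y":1}]'
python3 -m inch '[{"x":1,"y":1},{"x":1,"y":1},{"x":1,"y":1},{"x":1,"y":1},{"x":1,"y":1}]' -0.5
python3 -m inch '[{"x":1,"y":1},{"x":1,"y":1},{"x":1,"y":1},{"x":1,"y":1},{"x":1,"y":1}]'
python3 -m inch '[{"x":1,"y":1},{"x":1,"y":1},{"x":1,"y":1},{"x":0.5,"y":1},{"x":0,"y":1}]'
```

```text
validation failed for argument at $[0]...
validation failed for argument at $[0]...
validation failed for argument at $[0]...
```

```bash
python3 -m inch '[{"x":1,"y":1,"z":0,"yaw":0},{"x":1,"y":1,"z":0,"yaw":0},{"x":1,"y":1,"z":0,"yaw":0},{"x":1,"y":1,"z":0,"yaw":0},{"x":1,"y":1,"z":0,"yaw":0}]' -0.5
python3 -m inch '[{"x":1,"y":1,"z":0,"yaw":0},{"x":1,"y":1,"z":0,"yaw":0},{"x":1,"y":1,"z":0,"yaw":0},{"x":1,"y":1,"z":0,"yaw":0},{"x":1,"y":1,"z":0,"yaw":0}]'
```

```text
time_s: 0.52
tcp_pos: [0.3108, 0.468, 0.2316]
eef_rot: [179.5, -0.1, -20.4]
contact_force: [0.7, 0.5, 0.7]
gripper_width: 0.0598
time_s: 0.93
tcp_pos: [0.3853, 0.2977, 0.2314]
eef_rot: [179.4, -0.0, -20.3]
contact_force: [1.3, 1.3, -0.1]
gripper_width: 0.0265
```

```bash
python3 -m inch '[{"x":0.7,"y":1,"z":0,"yaw":0},{"x":0.7,"y":1,"z":0,"yaw":0},{"x":0.7,"y":1,"z":0,"yaw":0},{"x":0.7,"y":1,"z":0,"yaw":0},{"x":0.7,"y":1,"z":0,"yaw":0}]'
python3 -m inch '[{"x":0.7,"y":1,"z":0,"yaw":0},{"x":0.7,"y":1,"z":0,"yaw":0},{"x":0.7,"y":1,"z":0,"yaw":-0.5},{"x":0.5,"y":1,"z":0,"yaw":-1},{"x":0,"y":0,"z":0,"yaw":-0.8}]'
python3 -m inch '[{"x":0,"y":0,"z":0,"yaw":0},{"x":0,"y":0,"z":0,"yaw":0}]'
```

```text
time_s: 1.35
tcp_pos: [0.4242, 0.1409, 0.2321]
eef_rot: [179.3, 0.0, -20.4]
contact_force: [0.2, -0.3, 0.5]
gripper_width: 0.0219
time_s: 1.77
tcp_pos: [0.4506, 0.0146, 0.2328]
eef_rot: [179.3, 0.2, -11.1]
contact_force: [-0.8, 0.4, -0.4]
gripper_width: 0.0223
time_s: 1.93
tcp_pos: [0.4502, 0.0126, 0.2324]
eef_rot: [179.3, 0.3, -11.2]
contact_force: [0.8, 0.6, -0.6]
gripper_width: 0.0221
```

```bash
python3 -m inch '[{"x":0.5,"y":1,"z":0.5,"yaw":0},{"x":0.4,"y":1,"z":0.5,"yaw":0},{"x":0.2,"y":0.5,"z":0.5,"yaw":0},{"x":0,"y":0,"z":0,"yaw":0}]'
python3 - <<'E'
from h import *
snap('wrist','w1');print(load('w1')['pose'].round(3).tolist())
E
```

```text
time_s: 2.27
tcp_pos: [0.4661, -0.0529, 0.1949]
eef_rot: [179.4, 0.1, -11.3]
contact_force: [-0.5, 0.0, -0.1]
gripper_width: 0.022
[[-0.196, -0.933, -0.301, 0.547], [-0.98, 0.19, 0.051, -0.067], [0.01, 0.305, -0.952, 0.342], [0.0, 0.0, 0.0, 1.0]]
```

View pics/w1.png

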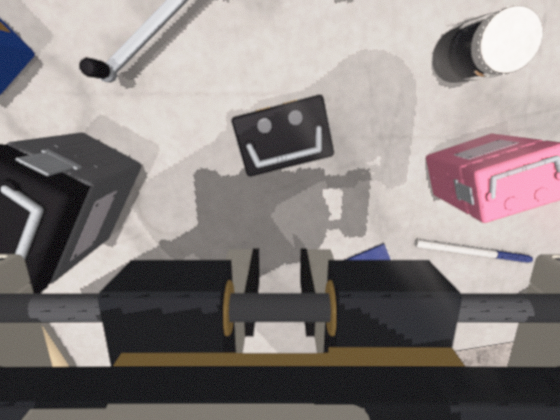

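The wrist view shows the box lid with corners at (232,119), (323,95), (334,152) and (247,175). The large look-alike is on the left, with its near top edge around (80,135) to (145,165).

Run:
```python
from h import *
b=np.array([world('w1',*a,.092)[:2] for a in((232,119),(323,95),(334,152),(247,175))])
print(b.round(4).tolist(),b.mean(0),[np.linalg.norm(b[i]-b[i-1]).round(4) for i in range(4)])
d=lambda a: np.degrees(np.arctan2(a[1],a[0])); print(d(b[0]-b[1])-90,d(b[3]-b[2])-90)
O=np.array([.6845,-.0994]);a=np.radians(-11.1);R=np.array([[np.cos(a),-np.sin(a)],[np.sin(a),np.cos(a)]])
print('dock frame',((b-O)@R).round(4).tolist(),((b.mean(0)-O)@R),'tcp',(r.get_state()['tcp_pos'][:2]-O)@R)
q=load('top0')
P=np.array([world('top0',u,v) for u in range(165,222) for v in range(215,275) if q['d'][v,u]>0])
t=P[P[:,2]>.06];print('big',((t[:,:2]-O)@R).min(0),((t[:,:2]-O)@R).max(0),t[:,2].max())
print('ht',[world('w1',*a).round(3).tolist() for a in((88,140),(35,165),(280,120),(430,190))])
```

```text
[[0.5443, -0.0327], [0.5476, -0.1025], [0.5046, -0.1044], [0.5003, -0.034]] [ 0.52421397 -0.06841681] [np.float64(0.0439), np.float64(0.0699), np.float64(0.043), np.float64(0.0705)]
2.759135111780836 3.4888244962713344
dock frame [[-0.1505, 0.0385], [-0.1337, -0.0294], [-0.1755, -0.0396], [-0.1933, 0.0287]] [-0.16325245 -0.00045501] tcp [-0.22298185  0.00427172]
big [-0.28719065  0.14821922] [-0.16874619  0.25411836] 0.14349744853934543
ht [[0.552, 0.119, 0.021], [0.541, 0.106, 0.117], [0.536, -0.068, 0.091], [0.426, -0.216, -0.001]]
```

```bash
python3 -m inch '[{"x":0,"y":0.1,"z":1,"yaw":0},{"x":0,"y":0.05,"z":1,"yaw":0},{"x":0,"y":0,"z":1,"yaw":0},{"x":0,"y":0,"z":1,"yaw":0},{"x":0,"y":0,"z":1,"yaw":0}]'
python3 -m inch '[{"x":0,"y":0,"z":0.5,"yaw":0},{"x":0,"y":0,"z":0,"yaw":0}]'
```

```text
time_s: 2.73
tcp_pos: [0.4732, -0.0509, 0.0757]
eef_rot: [179.8, -0.9, -11.3]
contact_force: [0.3, 0.3, -0.1]
gripper_width: 0.0219
time_s: 2.9
tcp_pos: [0.4715, -0.0489, 0.0595]
eef_rot: [179.7, -0.6, -11.3]
contact_force: [-0.8, -0.1, -0.6]
gripper_width: 0.0218
```

```bash
python3 -m inch '[{"x":-0.1,"y":0.3,"z":0.3,"yaw":0},{"x":-0.1,"y":0.05,"z":0.3,"yaw":0},{"x":0,"y":0,"z":0,"yaw":0}]'
```

```text
time_s: 3.15
tcp_pos: [0.4661, -0.0547, 0.0453]
eef_rot: [179.8, -0.8, -11.2]
contact_force: [-0.5, 0.7, -0.2]
gripper_width: 0.022
```

```bash
python3 -m inch '[{"x":0,"y":0,"z":0.12,"yaw":0},{"x":0.2,"y":0.05,"z":0,"yaw":0},{"x":0.2,"y":0,"z":0,"yaw":0},{"x":0.2,"y":0,"z":0,"yaw":0}]'
python3 -m inch '[{"x":0.2,"y":0,"z":0,"yaw":0},{"x":0.2,"y":0,"z":0,"yaw":0},{"x":0.2,"y":0,"z":0,"yaw":0}]'
```

```text
time_s: 3.48
tcp_pos: [0.4825, -0.0585, 0.0446]
eef_rot: [179.9, -1.0, -11.1]
contact_force: [0.3, -0.4, 0.7]
gripper_width: 0.022
time_s: 3.73
tcp_pos: [0.4983, -0.0618, 0.0452]
eef_rot: [179.9, -0.9, -11.2]
contact_force: [-2.1, 1.2, -0.8]
gripper_width: 0.0219
```

```bash
python3 -m inch '[{"x":0,"y":0,"z":0.12,"yaw":0},{"x":0.1,"y":0,"z":0.05,"yaw":0},{"x":0.2,"y":0,"z":0.03,"yaw":0}]'
python3 - <<'E'
from h import *
snap('wrist','w2');snap('scene','s2')
p=load('w2')['p'][:300,:,::-1]; s=load('s2')['p'][130:300,170:370,::-1]
o=np.zeros((600,560,3),np.uint8);o[:300]=p;o[300:]=cv2.resize(s,(560,300)) if 0 else cv2.resize(s,(353,300)).copy() if 0 else cv2.copyMakeBorder(cv2.resize(s,(353,300)),0,0,0,207,0)
cv2.imwrite('pics/c2.png',o)
E
```

```text
time_s: 3.98
tcp_pos: [0.5024, -0.0636, 0.0411]
eef_rot: [179.7, -0.5, -11.3]
contact_force: [-35.5, 20.2, 58.0]
gripper_width: 0.022
```

View pics/c2.png

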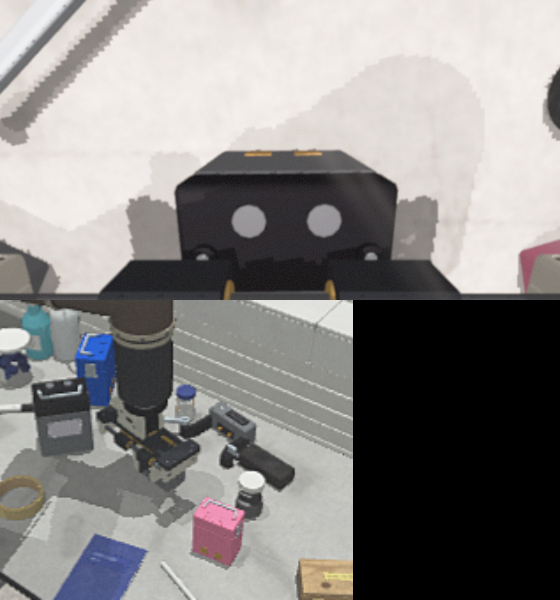

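The box has squared up to the fingers: its lid edge is level at rows 173–180, columns 178–396. But at z = 0.041 the gripper body is bearing on the handle with 58 N, so I'll raise it at once.

```bash
python3 -m inch '[{"x":-0.08,"y":0,"z":-0.16,"yaw":0},{"x":0,"y":0,"z":0,"yaw":0}]'
```

```text
time_s: 4.25
tcp_pos: [0.5004, -0.0631, 0.0459]
eef_rot: [179.8, -0.5, -11.2]
contact_force: [-0.1, 0.2, 0.6]
gripper_width: 0.022
```

```bash
cat >> h.py <<'E'
O=np.array([.6845,-.0994]);a_=np.radians(-11.1);R=np.array([[np.cos(a_),-np.sin(a_)],[np.sin(a_),np.cos(a_)]])
dk=lambda p:((np.asarray(p)[:2]-O)@R).round(4)
E
python3 - <<'E'
from h import *
print([dk(world('w2',*a,.092)) for a in((178,205),(396,205),(205,173),(375,173))],'tcp',dk(r.get_state()['tcp_pos']))
E
python3 -m inch '[{"x":0,"y":0,"z":0.08,"yaw":0},{"x":0.1,"y":0,"z":0,"yaw":0},{"x":0.1,"y":0,"z":0,"yaw":0},{"x":0.1,"y":0,"z":0,"yaw":0},{"x":0.1,"y":0,"z":0,"yaw":0}]'
```

```text
[array([-0.1336,  0.0327]), array([-0.1339, -0.0363]), array([-0.1234,  0.0234]), array([-0.1236, -0.0288])] tcp [-1.876e-01  1.000e-04]
time_s: 4.67
tcp_pos: [0.5064, -0.0658, 0.0418]
eef_rot: [179.6, -0.0, -11.3]
contact_force: [-7.8, 3.9, 5.4]
gripper_width: 0.0219
```

```bash
python3 -m inch '[{"x":0.1,"y":0,"z":-0.08,"yaw":0},{"x":0.2,"y":0,"z":0,"yaw":0},{"x":0.2,"y":0,"z":0,"yaw":0},{"x":0.2,"y":0,"z":0,"yaw":0}]'
python3 -m inch '[{"x":0.2,"y":0,"z":0,"yaw":0},{"x":0.2,"y":0,"z":0,"yaw":0}]'
```

```text
time_s: 5.0
tcp_pos: [0.5166, -0.0701, 0.0422]
eef_rot: [179.4, 0.9, -11.4]
contact_force: [-13.7, 4.6, 19.5]
gripper_width: 0.0217
time_s: 5.17
tcp_pos: [0.5234, -0.0726, 0.0426]
eef_rot: [179.3, 1.2, -11.4]
contact_force: [-11.9, 3.0, 15.5]
gripper_width: 0.0216
```

The tool has tilted 1.2° nose down, which brings the body onto the handle. I'll back off and reset the tilt with a quick up-and-down.

```bash
python3 -m inch '[{"x":-0.5,"y":0,"z":-0.2,"yaw":0},{"x":-0.2,"y":0,"z":-0.8,"yaw":0},{"x":0,"y":0,"z":-1,"yaw":0},{"x":0,"y":0,"z":0,"yaw":0}]'
python3 -m inch '[{"x":0,"y":0,"z":0.8,"yaw":0},{"x":0,"y":0,"z":0.6,"yaw":0},{"x":0,"y":0,"z":0,"yaw":0}]'
```

```text
time_s: 5.5
tcp_pos: [0.5073, -0.0694, 0.0929]
eef_rot: [179.1, 1.3, -11.5]
contact_force: [1.0, 1.5, -0.5]
gripper_width: 0.0221
time_s: 5.75
tcp_pos: [0.509, -0.0693, 0.0597]
eef_rot: [179.3, 0.8, -11.5]
contact_force: [-0.8, -0.3, 0.2]
gripper_width: 0.0222
```

```bash
python3 -m inch '[{"x":0,"y":0,"z":-1,"yaw":0},{"x":0,"y":-0.1,"z":-1,"yaw":0},{"x":0,"y":0,"z":-1,"yaw":0},{"x":0,"y":0,"z":-1,"yaw":0}]'
python3 -m inch '[{"x":0,"y":0,"z":1,"yaw":0},{"x":0,"y":0,"z":1,"yaw":0},{"x":0,"y":0,"z":1,"yaw":0},{"x":0,"y":0,"z":1,"yaw":0},{"x":0,"y":0,"z":0,"yaw":0}]'
```

```text
time_s: 6.08
tcp_pos: [0.5068, -0.0671, 0.1571]
eef_rot: [179.0, 1.6, -11.6]
contact_force: [0.9, -0.0, 0.2]
gripper_width: 0.0217
time_s: 6.5
tcp_pos: [0.5128, -0.0673, 0.0662]
eef_rot: [179.4, 0.3, -11.5]
contact_force: [-0.8, -1.5, -0.3]
gripper_width: 0.0221
```

```bash
python3 -m inch '[{"x":-0.1,"y":-0.05,"z":0.8,"yaw":-0.1},{"x":0,"y":0,"z":0,"yaw":0}]'
python3 -m inch '[{"x":0,"y":0,"z":0,"yaw":0}]'
```

```text
time_s: 6.67
tcp_pos: [0.5107, -0.066, 0.0469]
eef_rot: [179.4, 0.3, -11.0]
contact_force: [-0.9, -0.2, -0.6]
gripper_width: 0.0217
time_s: 6.75
tcp_pos: [0.5116, -0.066, 0.0481]
eef_rot: [179.3, 0.3, -11.0]
contact_force: [0.8, 0.6, -0.7]
gripper_width: 0.022
```

```bash
python3 -m inch '[{"x":0.2,"y":0,"z":0.12,"yaw":0},{"x":0.3,"y":0,"z":0,"yaw":0},{"x":0.3,"y":0,"z":0,"yaw":0},{"x":0.3,"y":0,"z":0,"yaw":0}]'
python3 -m inch '[{"x":0.3,"y":0,"z":0,"yaw":0},{"x":0.3,"y":0,"z":0,"yaw":0}]'
```

```text
time_s: 7.08
tcp_pos: [0.5392, -0.0717, 0.0492]
eef_rot: [179.3, 0.4, -11.0]
contact_force: [-4.8, 1.5, 2.4]
gripper_width: 0.0223
time_s: 7.25
tcp_pos: [0.5534, -0.0752, 0.0503]
eef_rot: [179.3, 0.6, -11.1]
contact_force: [-6.0, 1.2, 2.8]
gripper_width: 0.0218
```

```bash
python3 -m inch '[{"x":-0.2,"y":0,"z":0.1,"yaw":0},{"x":0,"y":0,"z":0.15,"yaw":0},{"x":0,"y":0,"z":0,"yaw":0}]'
python3 - <<'E'
from h import *
snap('wrist','w3')
print([world('w3',u,v).round(4).tolist() for u,v in((215,200),(287,190),(287,240),(360,200),(287,260))],dk(r.get_state()['tcp_pos']))
E
```

```text
time_s: 7.5
tcp_pos: [0.5517, -0.0748, 0.0454]
eef_rot: [179.3, 0.4, -11.1]
contact_force: [-1.5, -0.5, -0.6]
gripper_width: 0.0222
[[0.6082, -0.0635, 0.0919], [0.6068, -0.0871, 0.0916], [0.59, -0.0839, 0.0929], [0.5987, -0.1101, 0.0913], [0.5823, -0.0824, 0.0921]] [-0.1352 -0.0014]
```

```bash
python3 -m inch '[{"x":0.2,"y":0,"z":0.06,"yaw":0},{"x":0.3,"y":0,"z":0.03,"yaw":0},{"x":0.3,"y":0,"z":0.03,"yaw":0}]'
python3 -m inch '[{"x":0.3,"y":0,"z":0.03,"yaw":0},{"x":0.3,"y":0,"z":0.03,"yaw":0}]'
```

```text
time_s: 7.8
tcp_pos: [0.565, -0.0789, 0.0426]
eef_rot: [179.2, 0.9, -11.2]
contact_force: [-12.1, 4.1, 14.6]
gripper_width: 0.0218
time_s: 7.97
tcp_pos: [0.5741, -0.082, 0.0429]
eef_rot: [179.1, 1.5, -11.2]
contact_force: [-13.0, 3.3, 18.6]
gripper_width: 0.022
```

```bash
python3 -m inch '[{"x":-0.6,"y":0,"z":-0.2,"yaw":0},{"x":-0.2,"y":0,"z":-0.5,"yaw":0},{"x":0,"y":0,"z":-0.6,"yaw":0},{"x":0,"y":0,"z":-0.6,"yaw":0},{"x":0,"y":0,"z":-0.6,"yaw":0}]'
python3 -m inch '[{"x":0,"y":0,"z":-0.6,"yaw":0},{"x":0,"y":0,"z":-0.6,"yaw":0},{"x":0,"y":0,"z":-0.6,"yaw":0},{"x":0,"y":0,"z":-0.6,"yaw":0},{"x":0,"y":0,"z":0,"yaw":0}]'
python3 -m inch '[{"x":0,"y":0,"z":1,"yaw":0},{"x":0,"y":0,"z":1,"yaw":0},{"x":0,"y":0,"z":1,"yaw":0},{"x":0,"y":0,"z":0.8,"yaw":0},{"x":0,"y":0,"z":0,"yaw":0}]'
```

```text
time_s: 8.38
tcp_pos: [0.5559, -0.0773, 0.1081]
eef_rot: [179.0, 1.5, -11.1]
contact_force: [1.1, -0.4, -0.6]
gripper_width: 0.0222
time_s: 8.8
tcp_pos: [0.5622, -0.0762, 0.1796]
eef_rot: [179.2, 0.7, -10.9]
contact_force: [1.2, -0.3, 0.4]
gripper_width: 0.0218
time_s: 9.22
tcp_pos: [0.5669, -0.0765, 0.0891]
eef_rot: [179.5, -0.2, -10.8]
contact_force: [-1.0, -0.2, 0.1]
gripper_width: 0.0216
```

```bash
python3 -m inch '[{"x":-0.1,"y":0,"z":1,"yaw":0},{"x":0,"y":0,"z":0.6,"yaw":0},{"x":0,"y":0,"z":0,"yaw":0}]'
python3 - <<'E'
from h import *
snap('wrist','w4'); print(dk(r.get_state()['tcp_pos']))
cv2.imwrite('pics/c4.png',load('w4')['p'][:310,:,::-1])
E
```

```text
time_s: 9.47
tcp_pos: [0.567, -0.0762, 0.0509]
eef_rot: [179.5, -0.5, -10.7]
contact_force: [-0.5, 0.9, 0.3]
gripper_width: 0.0219
[-0.1194  0.0002]
```

View pics/c4.png

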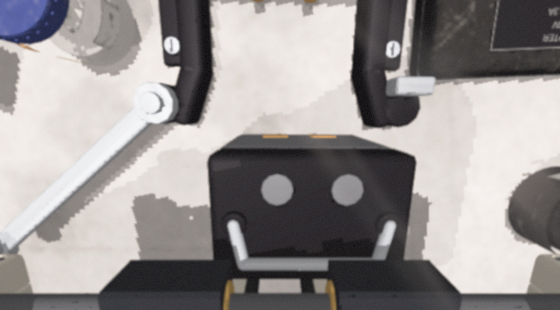

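The box is straight ahead of the channel. Its lid runs from columns 209 to 414, the rail screws are at (171,45) and (393,50), the pivot is at (153,102), and the lug is at (415,86).

```bash
python3 - <<'E'
from h import *
print('screws',[dk(world('w4',*a,.03)) for a in((171,45),(393,50))],'pivot',dk(world('w4',153,102,.039)),'lug',dk(world('w4',415,80,.042)))
print('rails inner',[dk(world('w4',*a,.028)) for a in((210,40),(356,40),(208,70),(357,70))])
print('lid',[dk(world('w4',*a,.092)) for a in((209,185),(414,185),(240,149),(385,149))])
E
python3 -m inch '[{"x":0.1,"y":0,"z":0.14,"yaw":0.05},{"x":0.2,"y":0,"z":0,"yaw":0},{"x":0.3,"y":0,"z":0,"yaw":0},{"x":0.3,"y":0,"z":0,"yaw":0}]'
```

```text
screws [array([-0.0103,  0.0526]), array([-0.0116, -0.0533])] pivot [-0.0362  0.0607] lug [-0.0259 -0.0608]
rails inner [array([-0.0076,  0.0344]), array([-0.007 , -0.0357]), array([-0.0208,  0.0362]), array([-0.0203, -0.0372])]
lid [array([-0.0638,  0.0254]), array([-0.0635, -0.0448]), array([-0.0516,  0.0145]), array([-0.0513, -0.0336])]
time_s: 9.85
tcp_pos: [0.5889, -0.0805, 0.0534]
eef_rot: [179.5, -0.4, -10.9]
contact_force: [-6.8, 1.9, 4.8]
gripper_width: 0.0217
```

```bash
python3 -m inch '[{"x":-0.2,"y":0.1,"z":0.15,"yaw":0},{"x":0,"y":0.1,"z":0.15,"yaw":0},{"x":0,"y":0.1,"z":0,"yaw":0}]'
```

```text
time_s: 10.1
tcp_pos: [0.5855, -0.0871, 0.0486]
eef_rot: [179.6, -0.7, -10.9]
contact_force: [0.9, -0.1, 0.3]
gripper_width: 0.0215
```

```bash
python3 -m inch '[{"x":0.1,"y":0,"z":0.12,"yaw":0},{"x":0.2,"y":-0.05,"z":0.02,"yaw":0},{"x":0.2,"y":-0.1,"z":0.02,"yaw":0},{"x":0.2,"y":-0.1,"z":0.02,"yaw":0},{"x":0.2,"y":-0.1,"z":0.02,"yaw":0}]'
python3 - <<'E'
from h import *
snap('wrist','w5'); s=r.get_state();print(dk(s['tcp_pos']))
p=load('w5')['p'][:310,:,::-1]; cv2.imwrite('pics/c5.png',p)
q=load('w5'); 
for v in (185,195,205):
    zs=[(u,*world('w5',u,v)) for u in range(150,470)]
    t=np.array([z for z in zs if z[3]>.08]); print(v,dk(t[0,1:]),dk(t[-1,1:]),t[:,3].mean())
E
```

```text
time_s: 10.52
tcp_pos: [0.5944, -0.0859, 0.0432]
eef_rot: [179.2, 0.8, -11.2]
contact_force: [-8.2, 0.3, 6.0]
gripper_width: 0.022
[-0.0902 -0.0038]
185 [-0.0323  0.0269] [-0.0325 -0.0425] 0.09039462707287425
195 [-0.0356  0.0281] [-0.0069 -0.0017] 0.09253877172315893
205 [-0.0389  0.028 ] [-0.0389 -0.0428] 0.09346221414326304
```

View pics/c5.png

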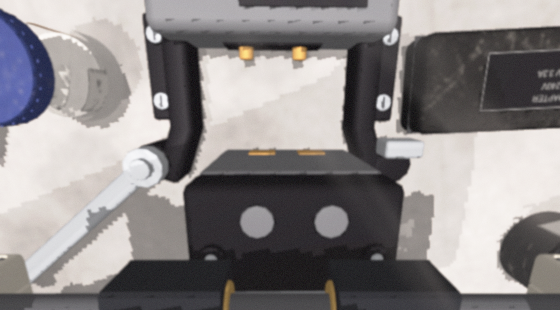

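The box is entering the flare, still about 7 mm right of the axis (plates mid-column 287, contacts 273). I'll keep pushing with a left component and let the flare guide it.

```bash
python3 -m inch '[{"x":0.15,"y":-0.1,"z":-0.08,"yaw":0},{"x":0.25,"y":-0.12,"z":0,"yaw":0},{"x":0.25,"y":-0.12,"z":0,"yaw":0}]'
python3 -m inch '[{"x":0.25,"y":-0.1,"z":0,"yaw":0},{"x":0.25,"y":-0.1,"z":0,"yaw":0}]'
python3 - <<'E'
from h import *
snap('wrist','w6'); s=r.get_state();print(dk(s['tcp_pos']))
for v in (185,205):
    t=np.array([z for z in [(u,*world('w6',u,v)) for u in range(150,470)] if z[3]>.08]); print(v,dk(t[0,1:]),dk(t[-1,1:]),t[:,3].mean(),t[0,3],t[-1,3])
E
```

```text
time_s: 10.82
tcp_pos: [0.6082, -0.0824, 0.0439]
eef_rot: [179.0, 1.2, -11.3]
contact_force: [-4.3, -0.9, 1.0]
gripper_width: 0.0219
time_s: 10.98
tcp_pos: [0.6207, -0.0804, 0.0434]
eef_rot: [178.9, 1.4, -11.4]
contact_force: [-8.5, -3.7, 5.4]
gripper_width: 0.022
[-0.0649  0.0067]
185 [-0.0071  0.0372] [0.0195 0.0091] 0.09109711430647184 0.0882104176704967 0.1886138289953152
205 [-0.0131  0.0379] [-0.0135 -0.0326] 0.09263041343207726 0.0902557576837658 0.09159634239111501
```

```bash
python3 -m inch '[{"x":0.2,"y":0.05,"z":-0.06,"yaw":0},{"x":0.25,"y":0,"z":0,"yaw":0},{"x":0.25,"y":0,"z":0,"yaw":0}]'
python3 -m inch '[{"x":0.25,"y":0,"z":0,"yaw":0},{"x":0.15,"y":0,"z":0,"yaw":0}]'
python3 -c "
from h import *
print(dk(r.get_state()['tcp_pos']))"
```

```text
time_s: 11.28
tcp_pos: [0.6385, -0.0844, 0.0438]
eef_rot: [179.0, 1.5, -11.3]
contact_force: [-6.1, 1.1, 2.2]
gripper_width: 0.0217
time_s: 11.45
tcp_pos: [0.6467, -0.0861, 0.0435]
eef_rot: [178.9, 1.8, -11.4]
contact_force: [-25.0, 11.3, 25.2]
gripper_width: 0.0217
[-0.0397  0.0058]
```

```bash
python3 -m inch '[{"x":0,"y":0,"z":-0.08,"yaw":0},{"x":0.2,"y":0,"z":0,"yaw":0},{"x":0.1,"y":0,"z":0,"yaw":0}]'
python3 -c "
from h import *
print(dk(r.get_state()['tcp_pos']))"
python3 -m inch '[{"x":-0.3,"y":0,"z":-0.1,"yaw":0},{"x":-0.5,"y":0,"z":-0.5,"yaw":0},{"x":-0.5,"y":0,"z":-1,"yaw":0},{"x":-0.3,"y":0,"z":-0.5,"yaw":0},{"x":0,"y":0,"z":0,"yaw":0}]'
python3 - <<'E'
from h import *
snap('wrist','w7'); print(dk(r.get_state()['tcp_pos']))
cv2.imwrite('pics/c7.png',load('w7')['p'][:310,:,::-1])
E
```

```text
time_s: 11.7
tcp_pos: [0.6461, -0.0858, 0.0451]
eef_rot: [178.8, 2.8, -11.5]
contact_force: [-10.8, 3.4, 5.5]
gripper_width: 0.0219
[-0.0403  0.0059]
time_s: 12.12
tcp_pos: [0.6136, -0.0759, 0.1014]
eef_rot: [179.0, 2.3, -11.4]
contact_force: [-0.7, 0.1, 0.2]
gripper_width: 0.0222
[-0.0735  0.0095]
```

View pics/c7.png

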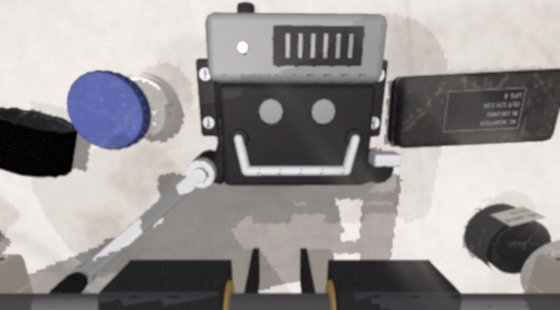

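Run:
```python
from h import *
f='w7'
print('screws',[dk(world(f,*a,.03)) for a in((206,74),(208,122),(377,73),(376,122))],'pivot',dk(world(f,202,170,.039)))
print('stop back',[dk(world(f,*a,.046)) for a in((207,14),(385,14))])
for u in(240,275,320,360):
    for v in range(165,200):
        if world(f,u,v)[2]<.07: break
    print('front edge',u,v-.5,dk(world(f,u,v-.5,.092)))
for v in (110,140):
    t=np.array([z for z in [(u,*world(f,u,v)) for u in range(190,400)] if z[3]>.08]); print('sides',v,dk(t[0,1:]),dk(t[-1,1:]),t[:,3].mean())
```

```text
screws [array([0.0244, 0.0536]), array([-0.0043,  0.0547]), array([ 0.0245, -0.0526]), array([-0.005 , -0.0549])] pivot [-0.0339  0.0593]
stop back [array([0.0534, 0.0474]), array([ 0.0532, -0.0491])]
front edge 240 184.5 [-0.0291  0.0291]
front edge 275 184.5 [-0.0293  0.0117]
front edge 320 184.5 [-0.0295 -0.0106]
front edge 360 184.5 [-0.0297 -0.0306]
sides 110 [0.0062 0.0366] [ 0.0058 -0.0333] 0.09443402467314185
sides 140 [-0.0076  0.0373] [0.014  0.0121] 0.09397851851891804
```

The box is square in the channel, with the lid front edge at row 184. Correcting for the pivot offset, it is about 3 mm short of home. I'll reset the tilt and press again.

```bash
python3 -m inch '[{"x":0,"y":0.1,"z":-0.6,"yaw":0},{"x":0,"y":0.1,"z":-0.6,"yaw":0},{"x":0,"y":0,"z":-0.6,"yaw":0},{"x":0,"y":0,"z":-0.6,"yaw":0},{"x":0,"y":0,"z":-0.6,"yaw":0}]'
python3 -m inch '[{"x":0,"y":0,"z":-0.6,"yaw":0},{"x":0,"y":0,"z":-0.6,"yaw":0},{"x":0,"y":0,"z":0.6,"yaw":0},{"x":0,"y":0,"z":1,"yaw":0},{"x":0,"y":0,"z":1,"yaw":0}]'
python3 -m inch '[{"x":0,"y":0,"z":1,"yaw":0},{"x":0,"y":0,"z":1,"yaw":0},{"x":-0.1,"y":0,"z":1,"yaw":0},{"x":0,"y":0,"z":0,"yaw":0}]'
python3 -c "
from h import *
print(dk(r.get_state()['tcp_pos']))"
```

```text
time_s: 12.58
tcp_pos: [0.6179, -0.0801, 0.1718]
eef_rot: [179.0, 2.4, -11.4]
contact_force: [-1.2, 0.2, -0.5]
gripper_width: 0.0219
time_s: 13.0
tcp_pos: [0.6277, -0.0805, 0.1431]
eef_rot: [179.3, 1.2, -11.3]
contact_force: [-0.2, 0.2, -1.2]
gripper_width: 0.0218
time_s: 13.33
tcp_pos: [0.624, -0.0809, 0.0579]
eef_rot: [179.3, 1.3, -11.3]
contact_force: [-0.5, -0.0, -0.7]
gripper_width: 0.0221
[-0.063   0.0065]
```

```bash
python3 -m inch '[{"x":0,"y":0.1,"z":0.4,"yaw":0},{"x":0.3,"y":0,"z":0,"yaw":0},{"x":0.3,"y":0,"z":0,"yaw":0},{"x":0.3,"y":0,"z":0,"yaw":0}]'
python3 -c "
from h import *
print(dk(r.get_state()['tcp_pos']))"
python3 -m inch '[{"x":0.3,"y":0,"z":0,"yaw":0},{"x":0.2,"y":0,"z":0,"yaw":0}]'
python3 -c "
from h import *
print(dk(r.get_state()['tcp_pos']))"
```

```text
time_s: 13.67
tcp_pos: [0.6466, -0.0884, 0.0469]
eef_rot: [179.2, 1.5, -11.3]
contact_force: [-45.7, 21.8, 29.9]
gripper_width: 0.0219
[-0.0393  0.0035]
time_s: 13.83
tcp_pos: [0.6453, -0.0882, 0.0471]
eef_rot: [179.1, 3.1, -11.5]
contact_force: [-17.2, 8.5, 7.9]
gripper_width: 0.0221
[-0.0406  0.0034]
```

Force reached 50 N with no further travel (finger front at about the home face), so the box is against the stop. For the keeper, I'll check which tool yaws let the gripper body clear the tall objects along the arc.

```bash
python3 -m inch '[{"x":-0.4,"y":0,"z":-0.1,"yaw":0},{"x":-0.5,"y":0,"z":-0.5,"yaw":0},{"x":-0.3,"y":0,"z":-1,"yaw":0},{"x":0,"y":0,"z":-1,"yaw":0},{"x":0,"y":0,"z":-1,"yaw":0}]'
python3 - <<'E'
from h import *
q=load('top0')
P=np.array([world('top0',u,v) for u in range(100,360) for v in range(130,300) if q['d'][v,u]>0])
P=P[(P[:,2]>.1)&(P[:,2]<.4)]; P=P[P[:,0]<.78]
D=(P[:,:2]-O)@R
m=(D[:,1]>.12)&(D[:,0]<-.1)
print('big dock frame',cv2.minAreaRect((D[m]*1000).astype(np.float32)),P[m][:,2].max())
for yaw in range(-90,91,15):   # tool yaw rel. to dock
    a=np.radians(yaw); c=[]
    for th in range(121,271,15):
        k=np.array([-.036,.061])+.119*np.array([np.cos(np.radians(th)),np.sin(np.radians(th))])
        e=D-k; x=abs(e@[np.cos(a),np.sin(a)])-.039; y=abs(e@[-np.sin(a),np.cos(a)])-.0965
        c.append(int(1000*np.maximum(x,y).min()))
    print(yaw,c)
E
```

```text
time_s: 14.25
tcp_pos: [0.6207, -0.0814, 0.1415]
eef_rot: [179.1, 3.4, -11.6]
contact_force: [0.8, 0.5, -0.1]
gripper_width: 0.0219
big dock frame ((-170.06301879882812, 304.1951904296875), (318.2406311035156, 168.79287719726562), 74.23477935791016) 0.14349744853934543
-90 [-15, -23, -9, 19, -5, -35, -18, -38, -21, 7]
-75 [-10, -13, 5, 12, -16, -30, -28, -26, -2, 15]
-60 [0, 4, 15, -3, -28, -20, -38, -14, 13, 38]
-45 [4, 4, 7, -20, -35, -21, -34, -4, 26, 55]
-30 [-11, -5, 11, -19, -22, -35, -24, 4, 34, 65]
-15 [-24, -1, 7, -15, -14, -34, -15, 9, 38, 58]
0 [-24, -5, -10, -9, -16, -20, -8, 11, 36, 65]
15 [-21, -9, -20, -16, -3, -7, -2, 9, 29, 54]
30 [-10, -23, -27, -21, 3, 0, -3, 1, 13, 36]
45 [-16, -26, -29, -20, 0, -6, -17, -8, 1, 14]
60 [-15, -29, -30, -14, 9, -14, -33, -14, -16, 8]
75 [-17, -28, -26, 4, 3, -24, -28, -28, -19, 11]
90 [-15, -23, -9, 19, -5, -35, -18, -38, -21, 7]
```

```bash
cat > clr.py <<'E'
from h import *
q=load('top0')
P=np.array([world('top0',u,v) for u in range(100,360) for v in range(130,300) if q['d'][v,u]>0])
P=P[(P[:,2]>.105)&(P[:,2]<.4)]; P=P[P[:,0]<.78]
D=(P[:,:2]-O)@R
D=D[~((abs(D[:,0]+.163)<.06)&(abs(D[:,1])<.06))]
def clr(k,yaw):
    a=np.radians(yaw); e=D-k; x=abs(e@[np.cos(a),np.sin(a)])-.039; y=abs(e@[-np.sin(a),np.cos(a)])-.0965
    return int(1000*np.maximum(x,y).min())
E
python3 - <<'E'
from clr import *
m=(D[:,1]<.29)&(D[:,0]<-.12);m2=(D[:,1]<.32)&(D[:,0]>-.1)
for mm in(m,m2): print(len(D[mm]),cv2.boxPoints(cv2.minAreaRect((D[mm]*1000).astype(np.float32))).round().tolist())
for yaw in range(-90,91,15):
    print(yaw,[clr(np.array([-.036,.061])+.119*np.array([np.cos(np.radians(t)),np.sin(np.radians(t))]),yaw) for t in range(121,271,15)])
E
```

```text
1223 [[-292.0, 201.0], [-205.0, 141.0], [-107.0, 281.0], [-194.0, 342.0]]
595 [[-136.0, 281.0], [-95.0, 233.0], [-23.0, 294.0], [-64.0, 342.0]]
-90 [-15, -23, -9, 19, 50, 81, 109, 133, 152, 163]
-75 [-10, -13, 5, 30, 59, 90, 120, 149, 173, 192]
-60 [0, 4, 16, 36, 61, 90, 121, 151, 180, 204]
-45 [4, 4, 16, 37, 56, 81, 99, 125, 152, 178]
-30 [-11, -5, 24, 29, 41, 61, 86, 115, 142, 138]
-15 [-24, -1, 10, 7, 14, 31, 52, 75, 100, 127]
0 [-24, -5, -10, -9, 2, 23, 52, 76, 94, 106]
15 [-21, -9, -20, -16, 1, 32, 63, 91, 116, 134]
30 [-8, -23, -27, -21, 3, 32, 63, 94, 122, 147]
45 [-16, -26, -29, -20, 0, 24, 52, 83, 114, 142]
60 [-15, -29, -30, -14, 13, 37, 56, 68, 90, 119]
75 [-17, -28, -26, 4, 34, 63, 87, 106, 117, 120]
90 [-15, -23, -9, 19, 50, 81, 109, 133, 152, 163]
```

Run:
```python
from clr import *
u=lambda t: np.array([np.cos(np.radians(t)),np.sin(np.radians(t))])
for s in (0,.012,.024,.034):
  for yaw in range(-75,-25,6):
    print(s,yaw,[clr(np.array([-.036,.061])+.119*u(t)+s*u(yaw-90),yaw) for t in range(121,182,10)])
print(np.round(r.get_state()['joints'],1))
```

```text
0 -75 [-10, -15, -8, 5, 21, 39, 59]
0 -69 [-6, -10, -1, 10, 25, 42, 60]
0 -63 [-2, -1, 4, 14, 27, 43, 61]
0 -57 [5, 6, 10, 18, 30, 44, 60]
0 -51 [13, 12, 15, 21, 31, 44, 59]
0 -45 [4, 3, 5, 16, 32, 42, 56]
0 -39 [-3, -4, 0, 20, 32, 40, 52]
0 -33 [-10, -10, 3, 24, 29, 36, 46]
0 -27 [-15, -13, 6, 23, 24, 28, 36]
0.012 -75 [-15, -18, -8, 5, 21, 39, 59]
0.012 -69 [-12, -10, -1, 10, 25, 42, 60]
0.012 -63 [-5, -1, 4, 14, 27, 43, 61]
0.012 -57 [5, 6, 10, 18, 30, 44, 60]
0.012 -51 [13, 12, 15, 22, 31, 44, 59]
0.012 -45 [5, 4, 9, 24, 32, 42, 56]
0.012 -39 [-1, -2, 12, 26, 32, 40, 52]
0.012 -33 [-6, -4, 15, 26, 29, 36, 46]
0.012 -27 [-11, -1, 18, 23, 24, 28, 36]
0.024 -75 [-21, -18, -8, 5, 21, 39, 59]
0.024 -69 [-15, -10, -1, 10, 25, 42, 60]
0.024 -63 [-5, -1, 4, 14, 27, 43, 61]
0.024 -57 [5, 6, 10, 18, 30, 44, 60]
0.024 -51 [13, 12, 16, 22, 31, 44, 59]
0.024 -45 [6, 5, 19, 24, 32, 42, 56]
0.024 -39 [0, 3, 24, 26, 32, 40, 52]
0.024 -33 [-3, 7, 26, 26, 29, 36, 46]
0.024 -27 [-7, 10, 25, 23, 24, 28, 36]
0.034 -75 [-26, -18, -8, 5, 21, 39, 59]
0.034 -69 [-15, -10, -1, 10, 25, 42, 60]
0.034 -63 [-5, -1, 4, 14, 27, 43, 61]
0.034 -57 [5, 6, 10, 18, 30, 44, 60]
0.034 -51 [13, 13, 16, 22, 31, 44, 59]
0.034 -45 [7, 9, 20, 24, 32, 42, 56]
0.034 -39 [2, 13, 24, 26, 32, 40, 52]
0.034 -33 [0, 17, 26, 26, 29, 36, 46]
0.034 -27 [1, 20, 25, 23, 24, 28, 36]
[ 10.1  22.2 -10.   -0.5 -61.3  68.6]
```

Yaw -51° relative to the dock (world about -62°) clears everything by 12 mm or more. The knob is at about (0.602, 0.071), keeper angle about 0.17 rad.

```bash
python3 -m inch '[{"x":-0.4,"y":-1,"z":-0.3,"yaw":0},{"x":-0.4,"y":-1,"z":-0.2,"yaw":0},{"x":-0.4,"y":-1,"z":0,"yaw":0},{"x":-0.4,"y":-1,"z":0,"yaw":0},{"x":-0.3,"y":-1,"z":0,"yaw":0}]' 0.2
python3 -m inch '[{"x":0,"y":0,"z":0,"yaw":1},{"x":0,"y":0,"z":0,"yaw":1},{"x":0,"y":0,"z":0,"yaw":1},{"x":0,"y":0,"z":0,"yaw":1},{"x":0,"y":0,"z":0,"yaw":1}]'
python3 -m inch '[{"x":0,"y":0,"z":0,"yaw":1},{"x":0,"y":0,"z":0,"yaw":1},{"x":0,"y":0,"z":0,"yaw":1},{"x":0,"y":0,"z":0,"yaw":1},{"x":0,"y":0,"z":0,"yaw":1}]'
python3 -m inch '[{"x":0,"y":0,"z":0,"yaw":1},{"x":0,"y":0,"z":0,"yaw":0.6},{"x":0,"y":0,"z":0,"yaw":0}]'
```

```text
time_s: 14.67
tcp_pos: [0.6108, 0.0507, 0.1728]
eef_rot: [179.7, 1.7, -11.9]
contact_force: [-0.2, 0.5, 0.4]
gripper_width: 0.0489
time_s: 15.08
tcp_pos: [0.6179, 0.0587, 0.1835]
eef_rot: [180.0, 0.7, -32.2]
contact_force: [0.3, -1.0, 0.2]
gripper_width: 0.0524
time_s: 15.5
tcp_pos: [0.6249, 0.0598, 0.1932]
eef_rot: [-179.3, 0.3, -53.2]
contact_force: [0.3, 0.9, -0.5]
gripper_width: 0.0526
time_s: 15.75
tcp_pos: [0.629, 0.0602, 0.1989]
eef_rot: [-178.8, 0.2, -60.1]
contact_force: [0.3, 0.2, -0.3]
gripper_width: 0.0525
```

```bash
python3 -m inch '[{"x":-0.45,"y":0.35,"z":0.5,"yaw":0.2},{"x":-0.45,"y":0.35,"z":0.8,"yaw":0.2},{"x":0,"y":0,"z":1,"yaw":0},{"x":0,"y":0,"z":0.5,"yaw":0},{"x":0,"y":0,"z":0,"yaw":0}]'
python3 - <<'E'
from h import *
print('knob top in w1 (centre ~ 89,68)',world('w1',89,68,.069), world('w1',95,69))
k=np.array([.602,.0713]); s=r.get_state(); y=np.radians(s['eef_rot'][2]); e=k-s['tcp_pos'][:2]
print('to go tool x,y units',e@[np.cos(y),np.sin(y)]/.025,e@[np.sin(y),-np.cos(y)]/.025)
E
```

```text
time_s: 16.17
tcp_pos: [0.6102, 0.0738, 0.1352]
eef_rot: [-177.7, 0.0, -61.4]
contact_force: [0.5, -0.2, -0.6]
gripper_width: 0.0529
knob top in w1 (centre ~ 89,68) [0.60282656 0.0702176  0.069     ] [0.60161953 0.06682446 0.06718995]
to go tool x,y units -0.07083228307059426 0.33430191539492127
```

```bash
python3 -m inch '[{"x":-0.05,"y":0.2,"z":0.5,"yaw":0},{"x":0,"y":0.1,"z":0.8,"yaw":0},{"x":0,"y":0,"z":0.2,"yaw":0},{"x":0,"y":0,"z":0,"yaw":0}]'
python3 - <<'E'
from h import *
k=np.array([.6025,.071]); s=r.get_state(); y=np.radians(s['eef_rot'][2]); e=k-s['tcp_pos'][:2]
print('to go tool x,y units',e@[np.cos(y),np.sin(y)]/.025,e@[np.sin(y),-np.cos(y)]/.025)
E
```

```text
time_s: 16.5
tcp_pos: [0.609, 0.0729, 0.1023]
eef_rot: [-177.2, -0.1, -61.0]
contact_force: [0.5, 0.1, 0.1]
gripper_width: 0.0523
to go tool x,y units -0.058880297084537576 0.26280195577210186
```

```bash
python3 -m inch '[{"x":-0.05,"y":0.3,"z":0.6,"yaw":0},{"x":0,"y":0.15,"z":0.6,"yaw":0},{"x":0,"y":0,"z":0.4,"yaw":0},{"x":0,"y":0,"z":0,"yaw":0}]'
python3 - <<'E'
from h import *
k=np.array([.6025,.071]); s=r.get_state(); y=np.radians(s['eef_rot'][2]); e=k-s['tcp_pos'][:2]
print('to go tool x,y units',e@[np.cos(y),np.sin(y)]/.025,e@[np.sin(y),-np.cos(y)]/.025)
E
```

```text
time_s: 16.83
tcp_pos: [0.6057, 0.0707, 0.0674]
eef_rot: [-176.7, -0.3, -60.8]
contact_force: [-0.2, -0.4, 0.6]
gripper_width: 0.0528
to go tool x,y units -0.07400950479631997 0.10491246630806764
```

```bash
python3 -m inch '[{"x":-0.05,"y":0.1,"z":0.35,"yaw":0},{"x":0,"y":0,"z":0,"yaw":0}]'
python3 -m inch '[{"x":0,"y":0,"z":0,"yaw":0},{"x":0,"y":0,"z":0,"yaw":0},{"x":0,"y":0,"z":0,"yaw":0},{"x":0,"y":0,"z":0,"yaw":0},{"x":0,"y":0,"z":0,"yaw":0}]' -1 6
```

```text
time_s: 17.0
tcp_pos: [0.605, 0.0712, 0.0598]
eef_rot: [-176.5, -0.3, -60.8]
contact_force: [-0.1, -1.3, -0.1]
gripper_width: 0.0525
time_s: 17.42
tcp_pos: [0.607, 0.072, 0.0623]
eef_rot: [-176.4, -0.4, -60.7]
contact_force: [0.4, -0.3, 0.6]
gripper_width: 0.0248
```

```bash
python3 -m inch '[{"x":0,"y":0,"z":0.05,"yaw":0},{"x":0,"y":0,"z":0.05,"yaw":0},{"x":0,"y":0,"z":0,"yaw":0},{"x":0,"y":0,"z":0,"yaw":0}]'
```

```text
time_s: 17.75
tcp_pos: [0.6081, 0.0726, 0.0611]
eef_rot: [-176.2, -0.4, -60.7]
contact_force: [-0.6, 0.1, -0.5]
gripper_width: 0.0144
```

Knob gripped (width 14.4 mm). I'll work out the arc steps.

```bash
cat > arc.py <<'E'
from h import *
import sys
def arc(n=5,step=7,yr=0):
    pv=np.array([.661,-.0325]); s=r.get_state(); p=s['tcp_pos'][:2]; y=s['eef_rot'][2]
    e=p-pv; f=np.degrees(np.arctan2(e[1],e[0]))%360
    print('phi',f.round(1),'joint~',np.radians(f+11.1-121).round(3),'rad',np.linalg.norm(e).round(4),'F',s['contact_force'].round(1),'z',s['tcp_pos'][2].round(4))
    for i in range(n):
        f+=step; t=pv+.119*np.array([np.cos(np.radians(f)),np.sin(np.radians(f))]); d=t-p; a=np.radians(y+yr*i)
        print((d@[np.cos(a),np.sin(a)]/.025).round(2),(d@[np.sin(a),-np.cos(a)]/.025).round(2)); p=t
if __name__=='__main__': arc(*map(float,[]))
E
python3 arc.py
```

```text
phi 116.7 joint~ 0.119 rad 0.1176 F [-0.6  0.1 -0.5] z 0.0611
-0.05 0.58
0.08 0.58
0.15 0.56
0.22 0.54
0.28 0.51
```

```bash
python3 -m inch '[{"x":-0.05,"y":0.58,"z":0.02,"yaw":0},{"x":0.08,"y":0.58,"z":0.02,"yaw":0},{"x":0.15,"y":0.56,"z":0.02,"yaw":0},{"x":0.22,"y":0.54,"z":0.02,"yaw":0}]'
python3 arc.py
```

```text
time_s: 18.08
tcp_pos: [0.5685, 0.0389, 0.0582]
eef_rot: [-175.7, -0.5, -60.5]
contact_force: [-2.6, 2.3, 6.5]
gripper_width: 0.0157
phi 142.3 joint~ 0.566 rad 0.1168 F [-2.6  2.3  6.5] z 0.0582
0.18 0.55
0.32 0.49
0.38 0.44
0.43 0.39
0.47 0.34
```

```bash
python3 -m inch '[{"x":0.18,"y":0.55,"z":-0.05,"yaw":0},{"x":0.32,"y":0.49,"z":-0.02,"yaw":0},{"x":0.38,"y":0.44,"z":0,"yaw":0},{"x":0.43,"y":0.39,"z":0,"yaw":0}]'
python3 arc.py
```

```text
time_s: 18.42
tcp_pos: [0.5437, -0.0144, 0.058]
eef_rot: [-175.4, -0.6, -60.3]
contact_force: [0.2, 0.5, 3.5]
gripper_width: 0.015
phi 171.2 joint~ 1.07 rad 0.1187 F [0.2 0.5 3.5] z 0.058
0.47 0.34
0.51 0.27
0.54 0.21
0.56 0.14
0.58 0.07
```

```bash
python3 -m inch '[{"x":0.47,"y":0.34,"z":-0.03,"yaw":0},{"x":0.51,"y":0.27,"z":-0.02,"yaw":0},{"x":0.54,"y":0.21,"z":-0.02,"yaw":0},{"x":0.56,"y":0.14,"z":-0.02,"yaw":0}]'
python3 arc.py
```

```text
time_s: 18.75
tcp_pos: [0.5482, -0.0748, 0.0588]
eef_rot: [-175.2, -0.6, -60.2]
contact_force: [7.5, 3.5, -8.1]
gripper_width: 0.0156
phi 200.5 joint~ 1.582 rad 0.1205 F [ 7.5  3.5 -8.1] z 0.0588
0.59 -0.0
0.58 -0.01
0.58 -0.08
0.56 -0.15
0.54 -0.22
```

```bash
python3 -m inch '[{"x":0.59,"y":0,"z":0,"yaw":0},{"x":0.58,"y":-0.03,"z":0,"yaw":0},{"x":0.58,"y":-0.1,"z":0,"yaw":0},{"x":0.3,"y":-0.08,"z":0,"yaw":0}]'
python3 arc.py
```

```text
time_s: 19.08
tcp_pos: [0.58, -0.1201, 0.0592]
eef_rot: [-174.9, -0.6, -60.3]
contact_force: [4.4, 7.5, -1.3]
gripper_width: 0.0156
phi 227.2 joint~ 2.048 rad 0.1193 F [ 4.4  7.5 -1.3] z 0.0592
0.54 -0.22
0.51 -0.27
0.48 -0.33
0.43 -0.39
0.38 -0.44
```

```bash
python3 -m inch '[{"x":0,"y":0,"z":0,"yaw":0},{"x":0,"y":0,"z":0,"yaw":0},{"x":0,"y":0,"z":0,"yaw":0},{"x":0,"y":0,"z":0,"yaw":0}]' 0
python3 -m inch '[{"x":0,"y":0,"z":-0.6,"yaw":0},{"x":0,"y":0,"z":-0.6,"yaw":0},{"x":0,"y":0,"z":-0.6,"yaw":0},{"x":-0.5,"y":0.5,"z":-0.6,"yaw":-1},{"x":-0.5,"y":0.5,"z":-0.6,"yaw":-1}]' 
python3 -m inch '[{"x":0,"y":0,"z":0,"yaw":-1},{"x":0,"y":0,"z":0,"yaw":-1},{"x":0,"y":0,"z":0,"yaw":-1},{"x":0,"y":0,"z":0,"yaw":-1},{"x":0,"y":0,"z":0,"yaw":-1}]' -1
python3 -m inch '[{"x":0,"y":0,"z":0,"yaw":-1},{"x":0,"y":0,"z":0,"yaw":-1},{"x":0,"y":0,"z":0,"yaw":-1},{"x":0,"y":0,"z":0,"yaw":-1},{"x":0,"y":0,"z":0,"yaw":-1}]'
python3 - <<'E'
from h import *
print(dk(r.get_state()['tcp_pos'])); snap('wrist','w8')
cv2.imwrite('pics/c8.png',load('w8')['p'][:310,:,::-1])
E
```

```text
time_s: 19.42
tcp_pos: [0.5789, -0.1226, 0.0577]
eef_rot: [-175.1, -0.5, -60.5]
contact_force: [0.2, 0.0, 0.1]
gripper_width: 0.0364
time_s: 19.83
tcp_pos: [0.5343, -0.1166, 0.1278]
eef_rot: [-175.7, -0.9, -52.4]
contact_force: [-0.7, 0.4, 0.4]
gripper_width: 0.0437
time_s: 20.25
tcp_pos: [0.5291, -0.1151, 0.1326]
eef_rot: [-176.1, -2.5, -31.3]
contact_force: [-0.4, -0.4, -0.7]
gripper_width: 0.0158
time_s: 20.67
tcp_pos: [0.5253, -0.1141, 0.1327]
eef_rot: [-177.3, -3.6, -10.1]
contact_force: [-1.0, -0.7, 0.5]
gripper_width: 0.0005
[-0.1534 -0.045 ]
```

View pics/c8.png

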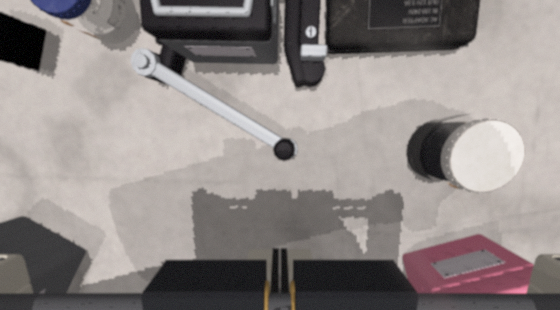

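The bar is most of the way round, with the knob at (285,149), dead ahead of the closed fingers. The box is in the dock. I'll lower the tool and push the knob home.

```bash
python3 -m inch '[{"x":0,"y":0.15,"z":0.7,"yaw":0},{"x":0,"y":0.15,"z":0.7,"yaw":0},{"x":0,"y":0,"z":0.7,"yaw":0},{"x":0,"y":0,"z":0.5,"yaw":0},{"x":0,"y":0,"z":0,"yaw":0}]'
python3 -c "
from h import *
print(dk(r.get_state()['tcp_pos']))"
```

```text
time_s: 21.13
tcp_pos: [0.5275, -0.1185, 0.0672]
eef_rot: [-177.3, -3.8, -10.1]
contact_force: [0.1, 0.3, 0.1]
gripper_width: 0.0006
[-0.1504 -0.049 ]
```

```bash
python3 -m inch '[{"x":0.3,"y":0.05,"z":0.35,"yaw":0},{"x":0.5,"y":0.05,"z":0.1,"yaw":0},{"x":0.5,"y":0.05,"z":0.04,"yaw":0},{"x":0.5,"y":0.05,"z":0.04,"yaw":0},{"x":0.4,"y":0.05,"z":0.04,"yaw":0}]'
python3 -c "
from h import *
print(dk(r.get_state()['tcp_pos']))"
```

```text
time_s: 21.55
tcp_pos: [0.5791, -0.1335, 0.0576]
eef_rot: [-177.3, -3.5, -10.4]
contact_force: [-0.3, -0.3, -0.4]
gripper_width: 0.0008
[-0.0969 -0.0538]
```

```bash
python3 -m inch '[{"x":0.4,"y":0.05,"z":0.03,"yaw":0},{"x":0.4,"y":0.05,"z":0.03,"yaw":0},{"x":0.3,"y":0,"z":0.03,"yaw":0}]'
python3 -m inch '[{"x":0.3,"y":0,"z":0.03,"yaw":0},{"x":0.2,"y":0,"z":0.02,"yaw":0}]'
python3 -c "
from h import *
print(dk(r.get_state()['tcp_pos']))"
```

```text
time_s: 21.8
tcp_pos: [0.6074, -0.1417, 0.0582]
eef_rot: [-177.3, -3.5, -10.5]
contact_force: [-0.7, -2.0, 0.3]
gripper_width: 0.0006
time_s: 21.97
tcp_pos: [0.6203, -0.1443, 0.0576]
eef_rot: [-177.3, -3.4, -10.5]
contact_force: [-14.1, 4.7, 8.1]
gripper_width: 0.0006
[-0.0544 -0.0565]
```

```bash
python3 -m inch '[{"x":0.15,"y":0,"z":0,"yaw":0},{"x":-0.4,"y":0,"z":0,"yaw":0},{"x":-0.6,"y":-0.3,"z":-0.3,"yaw":0},{"x":-0.8,"y":-0.5,"z":-0.6,"yaw":0},{"x":-0.3,"y":-0.5,"z":-1,"yaw":0}]'
python3 -m inch '[{"x":0,"y":-0.5,"z":-0.6,"yaw":0},{"x":0,"y":0,"z":0,"yaw":0}]'
python3 - <<'E'
from h import *
print(dk(r.get_state()['tcp_pos'])); snap('wrist','w9')
cv2.imwrite('pics/c9.png',cv2.resize(load('w9')['p'][:260,100:500,::-1],(800,520)))
E
```

```text
time_s: 22.38
tcp_pos: [0.5677, -0.1054, 0.0975]
eef_rot: [-177.5, -2.3, -10.8]
contact_force: [-0.2, -0.6, -0.9]
gripper_width: 0.0006
time_s: 22.55
tcp_pos: [0.5701, -0.0916, 0.1182]
eef_rot: [-177.4, -2.7, -10.7]
contact_force: [0.0, 0.1, 0.9]
gripper_width: 0.0008
[-0.1138 -0.0143]
```

View pics/c9.png

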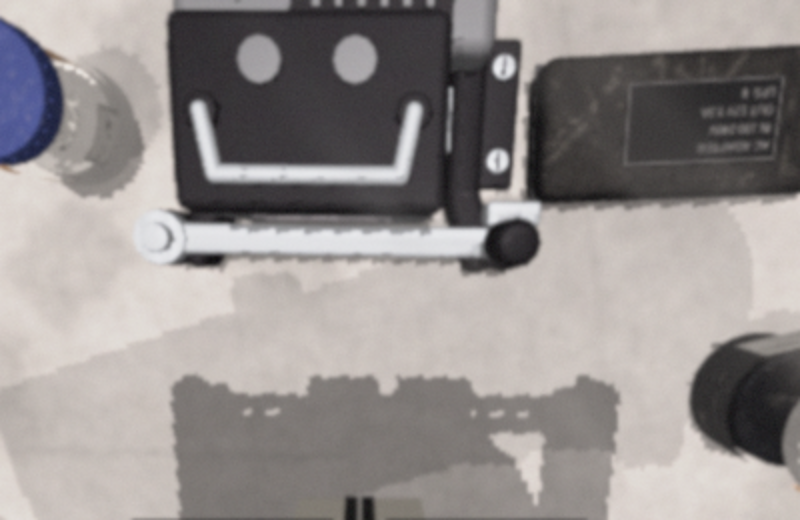

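The bar lies across the mouth behind the box, pivot at crop (158,236) and knob at (513,242), with the lug behind it. One last check of the numbers.

Run:
```python
from h import *
f='w9'
pv=world(f,179,118,.041);kn=world(f,356.5,121,.069);e=(kn-pv)[:2];print('pivot',dk(pv),'knob',dk(kn),'joint',np.radians((np.degrees(np.arctan2(e[1],e[0]))+11.1)%360)-2.112,np.linalg.norm(e))
for u in(200,230,275,310):
    for v in range(85,118):
        if world(f,u,v)[2]<.07: break
    print('front edge',v-.5,dk(world(f,u,v-.5,.092)))
v=60;t=np.array([z for z in [(u,*world(f,u,v)) for u in range(150,340)] if z[3]>.08]); print('sides',dk(t[0,1:]),dk(t[-1,1:]),'tilt z',t[:,3].mean(),world(f,250,60)[2],world(f,250,20)[2])
snap('top','top1')
q=load('top1'); print(*[ (n,world('top1',u,v).round(3)) for n,(u,v) in dict(jar1=(337,209),jar2=(241,168),brick=(320,180)).items()])
g=lambda f:load(f)['p'].astype(int).sum(2); dd=abs(g('top1')-g('top0'))>90; print('changed rows/cols bystander: marker,case,ring',dd[235:280,120:162].mean().round(3),dd[205:252,388:440].mean().round(3),dd[170:190,205:228].mean().round(3))
```

```text
pivot [-0.0363  0.0603] knob [-0.0375 -0.057 ] joint 2.5899773780165622 0.11727275828480357
front edge 105.5 [-0.0303  0.0305]
front edge 106.5 [-0.0307  0.0144]
front edge 106.5 [-0.0305 -0.0096]
front edge 107.5 [-0.0309 -0.028 ]
sides [-0.0385 -0.0202] [-0.0064 -0.0356] tilt z 0.09412688936161501 0.09128166579769045 0.09152770223147283
('jar1', array([ 0.558, -0.246,  0.082])) ('jar2', array([ 0.558, -0.023,  0.527])) ('brick', array([ 0.657, -0.22 ,  0.031]))
changed rows/cols bystander: marker,case,ring 0.237 0.0 0.759
```

The box front edge reads -30.5 mm against -28 at home. That leaves little margin on contact travel, so I'll compare it with the bar's edge, whose position is known (-31), in the same picture.

Run:
```python
from h import *
q=load('w9');print('cam',dk(q['pose'][:3,3]),q['pose'][2,3])
for u in(215,245,275,300):
    print(u,[(v,world('w9',u,v).round(3)[2],int(q['p'][v,u].sum())) for v in range(102,131)])
for v in(106.5,108,110,111,112,126,127,128): print(v,dk(world('w9',250,v,.039)),dk(world('w9',250,v,.092)))
```

```text
cam [-0.0385 -0.0202] 0.26905360509734255
215 [(102, np.float64(0.092), 118), (103, np.float64(0.092), 119), (104, np.float64(0.09), 74), (105, np.float64(0.089), 89), (106, np.float64(0.075), 130), (107, np.float64(0.06), 162), (108, np.float64(0.045), 165), (109, np.float64(0.012), 116), (110, np.float64(0.012), 112), (111, np.float64(0.012), 234), (112, np.float64(0.04), 404), (113, np.float64(0.038), 481), (114, np.float64(0.039), 560), (115, np.float64(0.039), 644), (116, np.float64(0.04), 682), (117, np.float64(0.04), 688), (118, np.float64(0.037), 682), (119, np.float64(0.038), 680), (120, np.float64(0.039), 676), (121, np.float64(0.039), 677), (122, np.float64(0.039), 678), (123, np.float64(0.039), 672), (124, np.float64(0.039), 663), (125, np.float64(0.038), 594), (126, np.float64(0.0), 484), (127, np.float64(-0.001), 383), (128, np.float64(0.001), 373), (129, np.float64(-0.001), 427), (130, np.float64(0.0), 523)]
245 [(102, np.float64(0.091), 124), (103, np.float64(0.092), 104), (104, np.float64(0.091), 91), (105, np.float64(0.089), 73), (106, np.float64(0.081), 117), (107,
[... 2148 characters left out ...]
39), 672), (119, np.float64(0.038), 674), (120, np.float64(0.039), 666), (121, np.float64(0.04), 657), (122, np.float64(0.039), 666), (123, np.float64(0.038), 666), (124, np.float64(0.039), 663), (125, np.float64(0.039), 666), (126, np.float64(0.039), 622), (127, np.float64(0.038), 542), (128, np.float64(0.0), 455), (129, np.float64(-0.0), 389), (130, np.float64(0.001), 391)]
106.5 [-0.0283  0.0108] [-0.0306  0.0037]
108 [-0.0292  0.0108] [-0.0314  0.0037]
110 [-0.0306  0.0109] [-0.0324  0.0037]
111 [-0.0312  0.0109] [-0.0329  0.0037]
112 [-0.0319  0.0109] [-0.0334  0.0037]
126 [-0.0413  0.011 ] [-0.0406  0.0038]
127 [-0.0419  0.011 ] [-0.0411  0.0038]
128 [-0.0426  0.0111] [-0.0417  0.0039]
```

The bar's edges read -31.7 and -41.7 mm against -31 and -41 nominal, so the picture is off by about -0.7 mm. That puts the box about 1 mm from ideal home, well inside the limits. Handing in.

```bash
python3 -c "
from plant import r
print(r.close_job()); print(r.get_state()['contact_force'].round(1))"
```

```text
the job is handed in; nothing more can be done
None
the job is handed in; nothing more can be done
```

The battery box is in the dock against the back stop, the keeper bar is closed across the mouth behind it, and the job is handed in at about 22.7 s of the 67 s allowed. No verdict is reported.

**What I did:** I slid the smaller grey box upright into the dock with two fingers pushing side by side. I gripped the keeper knob and carried it most of the way round, then pushed it to its stop with closed fingers.

**Last checks:**
- **Box position:** the last picture puts it about 1–2 mm short of its ideal place. It is square, upright and between the rails.
- **Contacts:** their travel can't be read directly. By the box position they are pressed in about 5 mm, against 2.5 mm needed. Pressing with about 50 N moved the box no further.
- **Keeper:** it reads about 2.59 rad, against its stop at 2.6.
- **Robot:** it is clear of everything.

**What went wrong or disagreed:**
- **Gripper on the box handle:** while pushing, the gripper body bore on the handle several times, once with about 58 N for a moment. That is over the 40 N limit on gripper-body pressing, so it may count as a fault. I raised the tool at once, and the box stayed flat on the bench.
- **Push height:** the fingertips were sometimes at 34–42 mm, above the advised 33 mm. The box did not tip.
- **Box position estimates:** they differed by 2–3 mm between pictures. I relied on the last one, corrected by the bar's known edges.
- **Bystanders:** the larger jar and the power adapter read unchanged. The wooden case showed no change in the top picture. The smaller jar, ring and marker could not be confirmed there, because the arm blocked or shaded them. The smaller jar was standing in the last wrist picture, and the arm never worked near the marker.

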